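# Slide the notepad out over the chopping board's edge

### The arm

A 6-joint arm with a two-finger parallel gripper is mounted at the origin on a cart in front of the work surface, level with it; the furniture and walls round the work are solid. World frame = base frame: x ahead of the robot, y to its left, z up, the work surface at z = 0. Lengths are in m, angles in rad, forces in N, time in s.
With the tool pointing down it reaches from about 0.375 to 0.9 m from the base axis. Payload 3.1 kg.
Tool frame: the origin (TCP) lies between the finger pads; the fingertips stand 25 mm ahead of it and the grasp point (between the pads) lies 6 mm ahead of it; x points along the fingers, y is the direction in which the jaws open and shut, and the axes are right-handed (so a half turn about x gives the same grasp; the last joint's range is limited). The gripper opens to 85 mm and grips with 20 to 120 N. Pads are 22 mm wide; open, the fingers measure 114 mm over their backs; the gripper's body (76 mm by 85 mm) begins 54 mm behind the grasp point. The pads swing forward as they close: fully open they stand 13 mm farther back than shut.
Start: joints at [-1.304, 0.527, 1.433, -0, 1.181, -0.178], TCP at [0.269, -0.564, 0.256] pointing down, gripper open.
Joint ranges: [-3.08, 3.08], [-0.75, 2.2], [0.22, 2.44], [-1.43, 4.57], [0, 2.65], [-2.85, 2.85]. Speed limits (rad/s): [2.79, 2.79, 3.14, 3.14, 3.14, 3.14].

### API

Orientations are given as a unit quaternion [x, y, z, w].
In Python, from station import manip, viewer, workorder gives the robot as it stands.
- The arm moves only by the shell command python3 -m crank 'ROWS' [FORCE]. ROWS is JSON, one flat list of numbers, 5 for each row, row after row: the opening, from 0 (shut) to 1 (fully open), then the shift along the world's x, y, z in mm, then the turn about the world's z in rad. A call has 1 to 10 rows; each row is the pose to reach, as a shift and turn from the pose commanded when the call began; what a row does not reach only later rows make up. A row lasts 1/8 s, in which the tool goes at most 62.5 mm and 10.7 degrees, less where a joint would pass 70% of its speed; a pose out of reach is approached as far as the arm can. A call with a gripper value outside its range is refused whole. The fingers move at their own pace and stop on an object; FORCE is the grip in N (left out, the last holds). Time passes only in rows, so rows that repeat a pose let the fingers close. It gives the time, the measured TCP pose, the force and the opening at its end, in the units of the state.
- manip.sense(): the state, without advancing time (a new reading comes with each control period).
- viewer.snapshot(name): name is "scene" or "side" or "wrist"; returns a dict with "img" (384x512x3 uint8, red, green, blue), "range_z" (384x512 float32, m along the optical axis (not along the pixel's ray), 0 where there is no reading), "fx", "fy", "cx", "cy" (pixels), "k1" (the pictures are not rectified: a ray, as slopes to the right and down, at radius r is drawn at 1 + k1 r^2 times it, then the intrinsics apply), "origin" and "attitude" of the camera in the world. Camera axes: x right, y down, z forward; pixel columns grow to the right and rows downward; lengths in m; the calibration is good to about 2 mm. A picture is of the moment at which its call begins.
- workorder.sign_off(): hands the job in, once; it reports no verdict.
The state is a dict: "t": time; "q": joint angles; "qd": joint speeds; "tau": joint torques, N m; "tcp_pos": TCP position; "tool_rot": TCP orientation; "force": force on the tool from outside, world axes, zero at the start; "ft_torque": the same for the moment, N m; "finger_gap": opening from 0.0 (shut) to 1.0 (fully open).
Only numpy, scipy, OpenCV 4.12 (cv2) and the standard library are available. Lean on these libraries where they do the work, as an engineer would, in place of code of your own. Each camera call takes 0.05 s, during which the arm holds its last target.

### The job

The yellow notepad lies too flat on the wooden chopping board to be picked up. Push it along the board with the fingertips until its near long side sticks out about 4 cm beyond the board's near long edge (the one facing the robot), parallel to that edge and within the board's length, and leave it lying there. Slide it only, never pick it up or tip it, and leave the cup, the tin and the pen where they are.

Things in the scene. Friction and masses are not known exactly. Their poses are not given: they have to be found in the camera images.
- notepad: yellow notepad lying flat on the chopping board, stiff, 200 x 135 mm, 6 mm thick (top sheet drawn curled up to 8 mm), about 0.14 kg, slides with friction about 0.6. Origin: centre of its underside. x axis along its 200 mm sides (from right to left seen from the robot), y axis across it toward the robot, z up. Its far long side is at y = -68 mm, its near one at y = 67 mm.
- notepad_near_left (a point): left corner of the notepad's near long side (the side toward the robot, which is to stick out), on its underside: 100, 67, 0 mm in the notepad's axes
- notepad_near_right (a point): right corner of the notepad's near long side, on its underside: -100, 67, 0 mm in the notepad's axes
- board: brown wooden chopping board lying on the worktop left of the sink, it does not move, 200 x 300 mm, 22 mm thick, flat top. Origin: centre of its underside. x axis across it, away from the robot; y axis along its 300 mm sides, to the left; z up. Its near long edge is at x = -100 mm. Another such board lies far to the right by the dish rack and has no part in this.
- board_edge (a point): middle of the board's near long edge, at the height of its top: -100, 0, 22 mm in the board's axes
- cup: white espresso cup with a red-brown inside, 62 x 87 x 51 mm with its handle, standing on the worktop right of the board or behind it; origin: centre of its underside. To be left alone.
- tin: flat round food tin, 87 mm wide, 40 mm high, standing at the other of these two places (cup and tin swap); origin: centre of its underside. To be left alone.
- pen: dark marker pen, 11 x 98 x 13 mm, lying on the worktop in front of the sink; origin: centre of its underside. To be left alone.
Things that resemble listed ones, but are neither listed nor needed, are in the scene too. Of the things that look like the notepad, the larger one is meant.

How it is judged:
At the end, for the whole second after the job is handed in: both corners of the notepad's near long side stand 30 to 50 mm out beyond the board's near long edge and between the board's two ends, the pad lying flat and still on the board (x of notepad_near_left in the frame of board between -0.15 and -0.13 m and y of notepad_near_left in the frame of board between -0.15 and 0.15 m and x of notepad_near_right in the frame of board between -0.15 and -0.13 m and y of notepad_near_right in the frame of board between -0.15 and 0.15 m and angle between notepad's own z axis and vertical below 0.05 rad and height (world z) of notepad between 0.018 and 0.026 m and linear speed of notepad below 0.01 m/s); the robot touches nothing.
It fails at once if the notepad is lifted or tipped (height (world z) of notepad above 0.034 m or angle between notepad's own z axis and vertical above 0.12 rad).
It fails at once if the cup is moved (distance of cup from where it was at the start of the episode above 0.015 m).
It fails at once if the tin is moved (distance of tin from where it was at the start of the episode above 0.015 m).
It fails at once if the pen is moved (distance of pen from where it was at the start of the episode above 0.015 m).
It also fails if it takes over 32 s, if anything falls off the work surface, if the arm or the gripper's body presses on something with over 40 N, if the wrist force passes 120 N, or if a joint passes its speed limit or range.

## Working session

There is one attempt and no reset: what is moved stays moved. The work goes in short steps, Python scripts to look and compute and a shell command to move; the robot and the scene stay as the last step left them, time stands still between calls to the robot, and variables do not carry over. Pictures are saved under pics/ and viewed, and the job is handed in when it is done.

```bash
mkdir -p pics; cat > h.py <<'E'
import numpy as np, cv2
from station import manip, viewer, workorder
from scipy.spatial.transform import Rotation as R
def snap(n,f=None):
    s=viewer.snapshot(n)
    np.save(f'pics/{f or n}.npy',s,allow_pickle=True)
    cv2.imwrite(f'pics/{f or n}.png',s['img'][:,:,::-1]); return s
def rot(s):
    a=np.array(s['attitude'],float)
    return a if a.shape==(3,3) else R.from_quat(a).as_matrix()
def ray(s,u,v):
    x=(u-s['cx'])/s['fx'];y=(v-s['cy'])/s['fy']
    a,b=x,y
    for _ in range(20):
        k=1+s['k1']*(a*a+b*b);a,b=x/k,y/k
    return rot(s)@np.array([a,b,1.])
def onz(s,u,v,z):
    d=ray(s,u,v);o=np.array(s['origin']);return o+d*(z-o[2])/d[2]
def dep(s,u,v):
    return np.array(s['origin'])+ray(s,u,v)*s['range_z'][int(round(v)),int(round(u))]
def load(f): return np.load(f'pics/{f}.npy',allow_pickle=True).item()
E
python3 - <<'E'
from h import *
for n in("scene","side","wrist"):
    s=snap(n); print(n,s['origin'],s['attitude'],s['fx'],s['k1'])
print(manip.sense())
E
```

```text
scene [-0.43853796 -0.84871103  0.88765006] [ 0.81737306 -0.27570626  0.16434873 -0.47841074] 482.94678884597994 -0.058794866664964994
side [ 0.05649685 -1.0899712   0.77769632] [ 0.83426537 -0.13247864  0.08132847 -0.52899564] 464.86588387114705 -0.1343320750995235
wrist [ 0.34368513 -0.52865623  0.37304641] [ 0.83406046 -0.52657875 -0.08895878  0.13836296] 291.99567558311486 0.015088821060560009
{'t': 0.15, 'q': array([-1.30448641e+00,  5.28272906e-01,  1.43358874e+00,  1.18191955e-05,
        1.18137858e+00, -1.78518880e-01]), 'qd': array([ 8.78641003e-04, -8.70068923e-04, -1.81164958e-03, -7.73599364e-05,
       -1.90349264e-04,  1.65465233e-03]), 'tau': array([ 1.16325798e-03, -4.42744482e+01, -1.78275597e+01, -2.86599452e-04,
        5.59167107e-03,  1.30674658e-05]), 'tcp_pos': array([ 0.26882713, -0.56368813,  0.25555204]), 'tool_rot': array([-0.68966754, -0.15655779,  0.68971094, -0.15539357]), 'force': array([-0.7790519 ,  0.40322013,  0.52539092]), 'ft_torque': array([-0.02058811, -0.03198809,  0.01766198]), 'finger_gap': 0.9993862131316184}
```

View pics/scene.png

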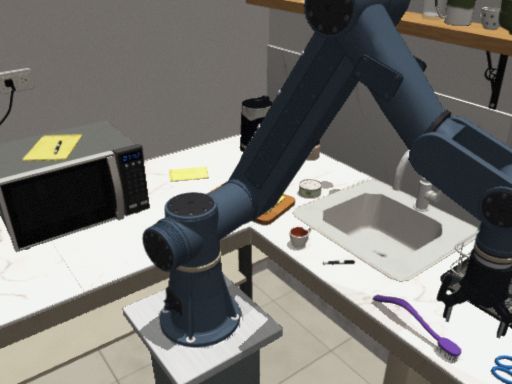

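View pics/side.png

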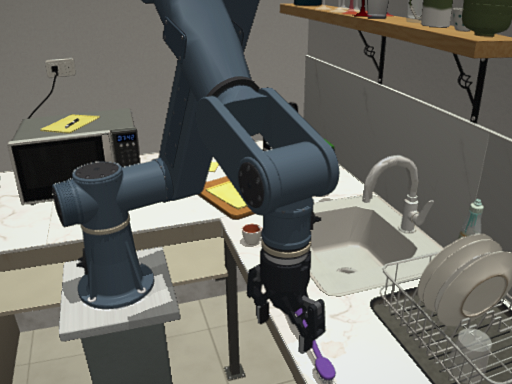

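View pics/wrist.png

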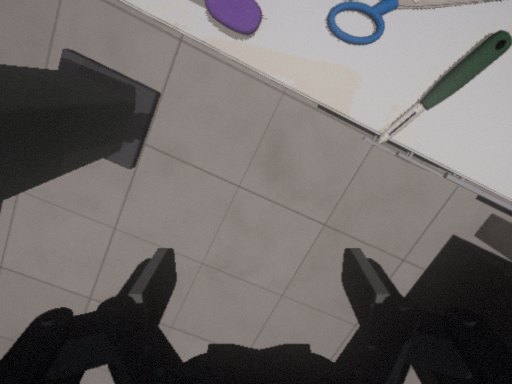

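The arm mostly hides the board. In the scene view it is at about (275,208), with the tin at (311,187), the cup at (299,237) and the pen at (340,262). In the side view the yellow pad on the brown board is at about (235,195).

```bash
python3 - <<'E'
from h import *
s=load('scene');t=load('side')
for n,u,v in [('tin',311,183),('cup',299,232),('pen',340,262),('board',275,210),('boardR',293,198),('boardN',264,220),('smallpad',188,174)]:
    print(n,dep(s,u,v).round(3))
for n,u,v in [('pad',235,195),('cup',251,230),('boardcorner',245,216),('boardR',206,180),('smallpad',213,166)]:
    print(n,dep(t,u,v).round(3))
print(R.from_quat(manip.sense()['tool_rot']).as_matrix().round(3))
for f,s0 in(('a',s),('b',t)):
    pass
cv2.imwrite('pics/c1.png',cv2.resize(t['img'][140:260,180:300,::-1],None,fx=5,fy=5,interpolation=cv2.INTER_CUBIC))
E
```

```text
tin [0.689 0.332 0.038]
cup [0.443 0.117 0.028]
pen [ 0.455 -0.059  0.007]
board [0.475 0.282 0.02 ]
boardR [0.577 0.305 0.023]
boardN [0.405 0.253 0.02 ]
smallpad [0.381 0.731 0.009]
pad [0.449 0.377 0.028]
cup [0.43  0.121 0.028]
boardcorner [0.449 0.25  0.008]
boardR [0.272 0.003 0.275]
smallpad [0.445 0.713 0.01 ]
[[-0.     0.43  -0.903]
 [ 0.002 -0.903 -0.43 ]
 [-1.    -0.002 -0.   ]]
```

View pics/c1.png

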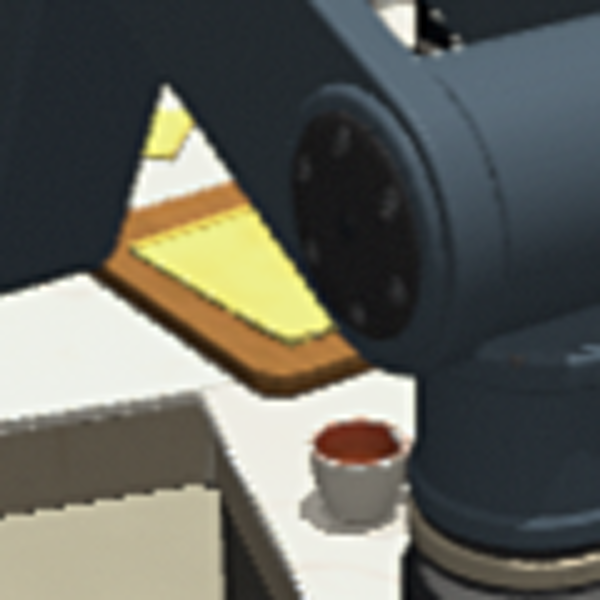

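```bash
python3 -m crank '[1,50,40,20,0, 1,90,90,40,0, 1,130,140,60,0, 1,150,195,60,0, 1,160,250,60,0, 1,165,310,60,0, 1,165,370,60,0, 1,165,430,60,0, 1,165,490,60,0, 1,165,550,60,-0.05]'
```

```text
t: 1.4
tcp_pos: [0.4336, -0.0123, 0.3163]
tool_rot: [0.694, 0.138, -0.693, 0.138]
force: [0.7, 0.2, 0.3]
finger_gap: 0.997
```

```bash
python3 -m crank '[1,0,60,0,0, 1,0,120,0,0, 1,-10,180,0,0, 1,-20,240,0,0, 1,-20,300,0,-0.05, 1,-20,330,0,-0.1, 1,-20,330,0,-0.1]'; python3 - <<'E'
from h import *
for n in("wrist","side"): snap(n,n+'2')
E
```

```text
t: 2.28
tcp_pos: [0.4134, 0.3176, 0.3159]
tool_rot: [-0.699, -0.105, 0.699, -0.105]
force: [-0.9, -0.1, -0.4]
finger_gap: 1.001
```

View pics/wrist2.png

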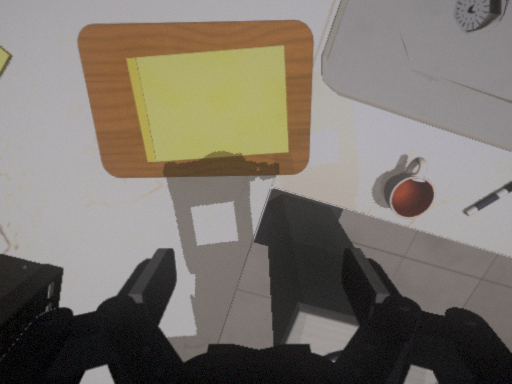

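View pics/side2.png

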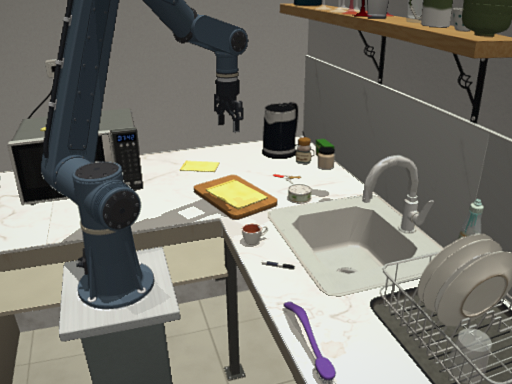

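The wrist view shows the whole board, roughly (80-312, 20-178), and the pad on it, (128-288, 46-161). The board's bottom edge in the image is the near one. I'll enlarge it to read the corners.

```bash
python3 - <<'E'
from h import *
s=load('wrist2')
cv2.imwrite('pics/c2.png',cv2.resize(s['img'][10:190,70:325,::-1],None,fx=3,fy=3,interpolation=cv2.INTER_CUBIC))
t=load('side2')
cv2.imwrite('pics/c3.png',cv2.resize(t['img'][160:250,180:320,::-1],None,fx=5.5,fy=5.5,interpolation=cv2.INTER_CUBIC))
E
```

```text
(no output)
```

View pics/c2.png

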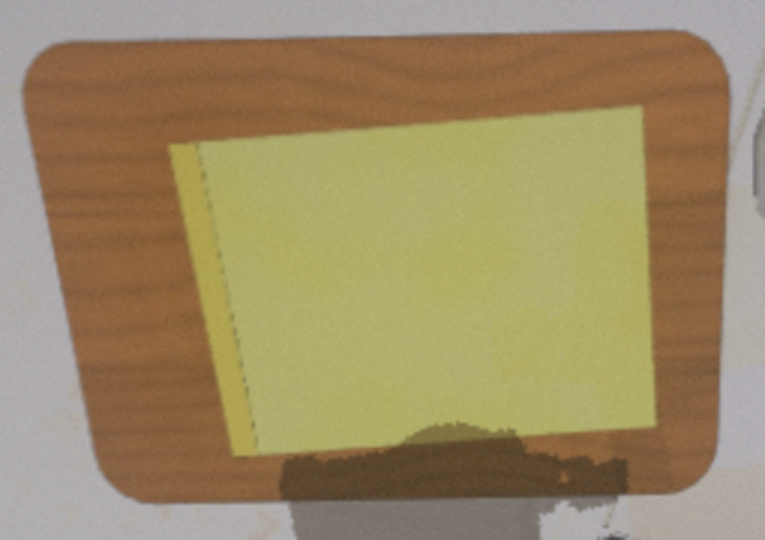

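View pics/c3.png

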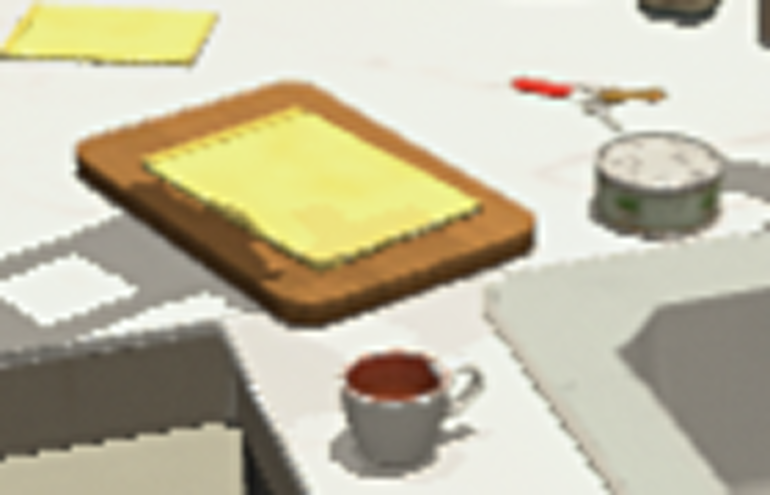

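```bash
cat > m.py <<'E'
from h import *
def fit(s,bn,br,bl,bf,pad,P):
    near=[onz(s,*P(*p),.022)[:2] for p in bn]; far=[onz(s,*P(*p),.022)[:2] for p in bf]
    r=[onz(s,*P(*p),.022)[:2] for p in br]; l=[onz(s,*P(*p),.022)[:2] for p in bl]
    pc=[onz(s,*P(*p),.029)[:2] for p in pad] # FL FR NR NL
    return map(np.array,(near,far,r,l,pc))
E
python3 - <<'E'
from m import *
s=load('wrist2'); print(s['origin'])
P=lambda x,y:(70+(x+.5)/3-.5,10+(y+.5)/3-.5)
n,f,r,l,pc=fit(s,[(150,502),(660,494)],[(728,90),(716,450)],[(24,100),(97,455)],[(75,42),(670,30)],[(169,144),(642,106),(656,427),(233,457)],P)
ang=lambda a:np.degrees(np.arctan2(*(a[0]-a[1])[::-1])).round(2)
print('ang near,far',ang(n),ang(f),'r,l',ang(r[::-1]),ang(l))
u=(n[0]-n[1]);u/=np.linalg.norm(u)
u2=(f[0]-f[1]);u2/=np.linalg.norm(u2);u=(u+u2);u/=np.linalg.norm(u)
x=np.array([u[1],-u[0]])
print('yax',u,'xax',x)
dn=n@x;df=f@x;print('depth',dn,df); print('len',l@u,r@u)
C=x*(dn.mean()+df.mean())/2+u*((l@u).mean()+(r@u).mean())/2
print('C',C)
b=np.c_[(pc-C)@x,(pc-C)@u];print('pad in board (x,y) FL FR NR NL\n',b.round(4),'\nworld',pc.round(4))
print('sizes',[np.linalg.norm(pc[i]-pc[(i+1)%4]).round(4) for i in range(4)],'pad ang',ang(pc[:2]),ang(pc[[3,2]]))
P0=lambda u,v:dep(s,u,v).round(4)
print(P0(90,100),P0(200,100),P0(215,60),P0(150,40),P0(40,100))
t=load('side2');Q=lambda x,y:(180+(x+.5)/5.5-.5,160+(y+.5)/5.5-.5)
for k in[(145,160),(297,108),(483,206),(318,267)]: print('side pad',onz(t,*Q(*k),.028).round(4))
print('tin',dep(t,299,190),'cup',dep(t,251,230))
E
```

```text
[0.49273487 0.34141748 0.43348041]
ang near,far 108.04 108.27 r,l -161.53 18.3
yax [-0.31156645  0.95022437] xax [0.95022437 0.31156645]
depth [0.4577121  0.45721315] [0.65487407 0.65536608]
len [0.39805622 0.39767728] [0.10231665 0.1014741 ]
C [0.45074704 0.41076479]
pad in board (x,y) FL FR NR NL
 [[ 0.0593  0.0877]
 [ 0.0704 -0.111 ]
 [-0.0646 -0.1188]
 [-0.0753  0.0804]] 
world [[0.4798 0.5125]
 [0.5522 0.3272]
 [0.4264 0.2777]
 [0.3542 0.4637]]
sizes [np.float64(0.1989), np.float64(0.1352), np.float64(0.1996), np.float64(0.1348)] pad ang 111.34 111.23
[0.4132 0.5545 0.0203] [0.4575 0.4125 0.0261] [0.5105 0.4051 0.0273] [0.5088 0.4895 0.0227] [ 3.884e-01  6.315e-01 -1.000e-04]
side pad [0.3603 0.4634 0.028 ]
side pad [0.4818 0.5135 0.028 ]
side pad [0.5559 0.3246 0.028 ]
side pad [0.4297 0.2765 0.028 ]
tin [0.67829076 0.32346558 0.03807875] cup [0.429439   0.11922107 0.02918657]
```

```bash
python3 - <<'E'
from m import *
C=np.array([.45075,.41076]);x=np.array([.95022,.31157]);u=np.array([-.31157,.95022])
st=manip.sense();M=R.from_quat(st['tool_rot']).as_matrix();print(M.round(3))
a=np.degrees(np.arctan2(M[1,1],M[0,1]));print('tool y ang',a,'turn needed rad',np.radians((108.15-180)-a), st['q'].round(3))
p=st['tcp_pos'];print(p)
for bx in(.087,.006): 
    T=C+x*bx-u*.012;print(bx,T,(T-p[:2])*1000, np.linalg.norm(T))
# finger depth in wrist view
s=load('wrist2')
for uv in[(160,255),(165,262),(352,255),(358,262),(140,290)]:print(uv,dep(s,*uv).round(4))
E
```

```text
[[-0.001  0.292 -0.956]
 [-0.001 -0.956 -0.292]
 [-1.     0.001  0.001]]
tool y ang -73.03685233709635 turn needed rad 0.02071448101732102 [ 4.370e-01  3.160e-01  1.617e+00 -1.000e-03  1.210e+00  1.712e+00]
[0.41347232 0.31540099 0.31587918]
0.087 [0.53715798 0.42646395] [123.68565873 111.06296311] 0.6858645610667481
0.006 [0.46019016 0.40122678] [46.71783873 85.82579311] 0.610539034255791
(160, 255) [0.4102 0.3639 0.3152]
(165, 262) [0.41   0.3603 0.3189]
(352, 255) [0.4362 0.2788 0.3149]
(358, 262) [0.4364 0.2779 0.3205]
(140, 290) [0.41   0.3636 0.3397]
```

```bash
python3 - <<'E'
from m import *
s=load('wrist2')
L=[]
for v in range(240,300):
  for u in list(range(115,185))+list(range(335,400)):
    q=dep(s,u,v)
    if s['range_z'][v,u]>0 and q[2]>.2: L.append((*q,u,v))
L=np.array(L);print(L[np.argsort(L[:,2])][:8].round(4))
t=load('side2');L=[]
for v in range(85,140):
  for u in range(205,255):
    q=dep(t,u,v)
    if t['range_z'][v,u]>0 and np.hypot(q[0]-.413,q[1]-.315)<.1: L.append((*q,u,v))
L=np.array(L);print(L[np.argsort(L[:,2])][:8].round(4))
E
```

```text
[[4.042e-01 3.593e-01 3.036e-01 1.740e+02 2.550e+02]
 [4.306e-01 2.778e-01 3.038e-01 3.430e+02 2.530e+02]
 [4.257e-01 2.763e-01 3.039e-01 3.420e+02 2.620e+02]
 [4.251e-01 2.761e-01 3.039e-01 3.420e+02 2.630e+02]
 [4.056e-01 3.595e-01 3.040e-01 1.740e+02 2.530e+02]
 [3.972e-01 3.572e-01 3.040e-01 1.750e+02 2.680e+02]
 [4.002e-01 3.578e-01 3.041e-01 1.750e+02 2.630e+02]
 [4.303e-01 2.777e-01 3.042e-01 3.430e+02 2.540e+02]]
[[  0.4252   0.2676   0.3063 235.     132.    ]
 [  0.3937   0.3661   0.3066 218.     124.    ]
 [  0.4364   0.2723   0.3069 238.     131.    ]
 [  0.4088   0.3574   0.3076 223.     124.    ]
 [  0.4024   0.3595   0.3076 221.     124.    ]
 [  0.4298   0.2722   0.3077 236.     131.    ]
 [  0.4053   0.3573   0.308  222.     124.    ]
 [  0.4386   0.2682   0.308  239.     131.    ]]
```

```bash
python3 -m crank '[1,60,40,0,0.02, 1,110,90,-20,0.02, 1,124,111,-70,0.02, 1,124,111,-130,0.02, 1,124,111,-190,0.02, 1,124,111,-230,0.02, 1,124,111,-230,0.02, 1,124,111,-230,0.02]'; python3 - <<'E'
from h import *
for n in("wrist","side"): snap(n,n+'3')
t=load('side3')
cv2.imwrite('pics/c4.png',cv2.resize(t['img'][140:240,180:320,::-1],None,fx=5.5,fy=5.5,interpolation=cv2.INTER_CUBIC))
E
```

```text
t: 3.38
tcp_pos: [0.5396, 0.4265, 0.0882]
tool_rot: [0.699, 0.111, -0.697, 0.11]
force: [-0.5, 1.2, 1.6]
finger_gap: 1.0
```

View pics/c4.png

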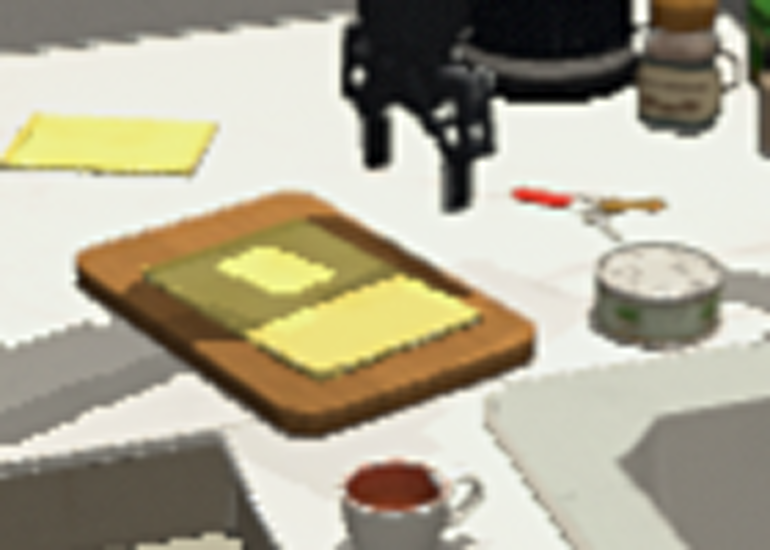

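View pics/wrist3.png

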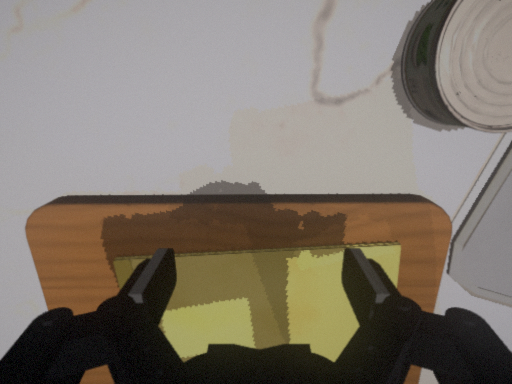

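```bash
python3 -m crank '[1,-2,-1,-20,0, 1,-2,-1,-35,0, 1,-2,-1,-44,0, 1,-2,-1,-44,0, 1,-2,-1,-44,0]'; python3 - <<'E'
from h import *
s=manip.sense();print(s['tcp_pos'],s['force'])
C=np.array([.45075,.41076]);x=np.array([.95022,.31157]);print((s['tcp_pos'][:2]-C)@x)
s=snap("wrist","w4");snap("side","s4")
cv2.imwrite('pics/c5.png',cv2.resize(load('s4')['img'][150:240,190:310,::-1],None,fx=6,fy=6,interpolation=cv2.INTER_CUBIC))
E
```

```text
t: 4.1
tcp_pos: [0.5364, 0.4261, 0.0428]
tool_rot: [0.699, 0.111, -0.698, 0.111]
force: [-0.2, -0.2, -0.3]
finger_gap: 0.999
[0.53638242 0.42610285 0.04276063] [-0.16022263 -0.24002157 -0.26981643]
0.08615001164953287
```

View pics/w4.png

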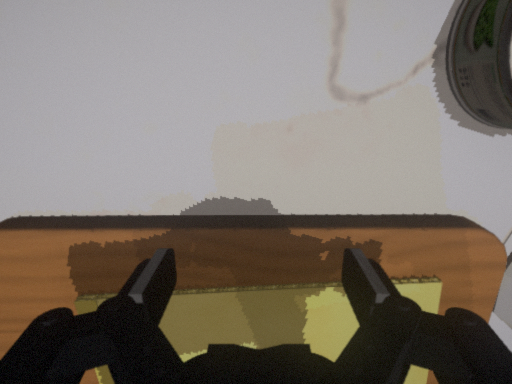

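View pics/c5.png

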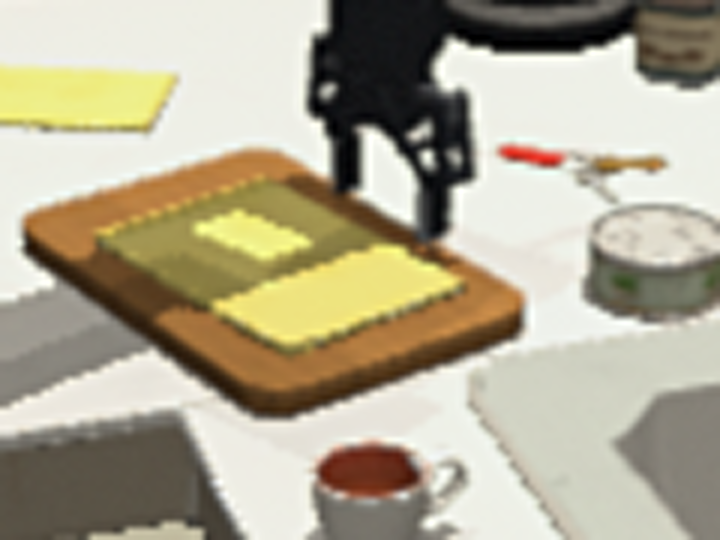

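The fingers are behind the pad and over the board. I'll go down in small steps and watch the force.

```bash
python3 -m crank '[1,0,0,-3,0, 1,0,0,-5,0, 1,0,0,-6,0, 1,0,0,-6,0]'; python3 -m crank '[1,0,0,-1,0, 1,0,0,-1,0]';python3 -m crank '[1,0,0,-1,0, 1,0,0,-1,0]'
```

```text
t: 4.7
tcp_pos: [0.5359, 0.4258, 0.0361]
tool_rot: [-0.698, -0.111, 0.698, -0.111]
force: [0.0, -0.1, 0.7]
finger_gap: 1.003
t: 4.95
tcp_pos: [0.5359, 0.4258, 0.0353]
tool_rot: [-0.698, -0.111, 0.698, -0.111]
force: [-0.1, 0.9, 0.3]
finger_gap: 1.002
t: 5.2
tcp_pos: [0.5359, 0.4258, 0.0343]
tool_rot: [-0.698, -0.111, 0.698, -0.111]
force: [0.4, -0.2, 0.3]
finger_gap: 0.998
```

```bash
python3 -m crank '[1,0,0,-1,0, 1,0,0,-1,0]'
```

```text
t: 5.45
tcp_pos: [0.5361, 0.4259, 0.0336]
tool_rot: [0.698, 0.111, -0.698, 0.111]
force: [-0.0, -0.7, 0.8]
finger_gap: 0.997
```

```bash
python3 -m crank '[1,0,0,-1,0, 1,0,0,-1,0]'
```

```text
t: 5.7
tcp_pos: [0.536, 0.4259, 0.0335]
tool_rot: [0.698, 0.111, -0.698, 0.111]
force: [-1.7, -0.8, 6.6]
finger_gap: 1.0
```

Contact comes at TCP z 0.0335. I'll raise 1.5–2 mm and push about 64 mm toward the robot, stopping short of the goal.

```bash
python3 -m crank '[1,0,0,2,0, 1,-8,-3,2,0, 1,-17,-6,2,0, 1,-26,-9,2,0, 1,-35,-11,2,0, 1,-44,-14,2,0, 1,-53,-17,2,0, 1,-61,-20,2,0, 1,-61,-20,2,0]'; python3 - <<'E'
from h import *
s=manip.sense();print(s['tcp_pos'],s['force'])
C=np.array([.45075,.41076]);x=np.array([.95022,.31157]);print((s['tcp_pos'][:2]-C)@x)
snap("side","s5");snap("wrist","w5")
cv2.imwrite('pics/c6.png',cv2.resize(load('s5')['img'][150:240,190:310,::-1],None,fx=6,fy=6,interpolation=cv2.INTER_CUBIC))
E
```

```text
t: 6.82
tcp_pos: [0.4734, 0.4053, 0.0341]
tool_rot: [-0.697, -0.111, 0.699, -0.111]
force: [0.6, 1.1, 0.2]
finger_gap: 0.999
[0.47344321 0.40529031 0.03407701] [0.60474339 1.13193847 0.24212304]
0.019859347692282234
```

View pics/c6.png

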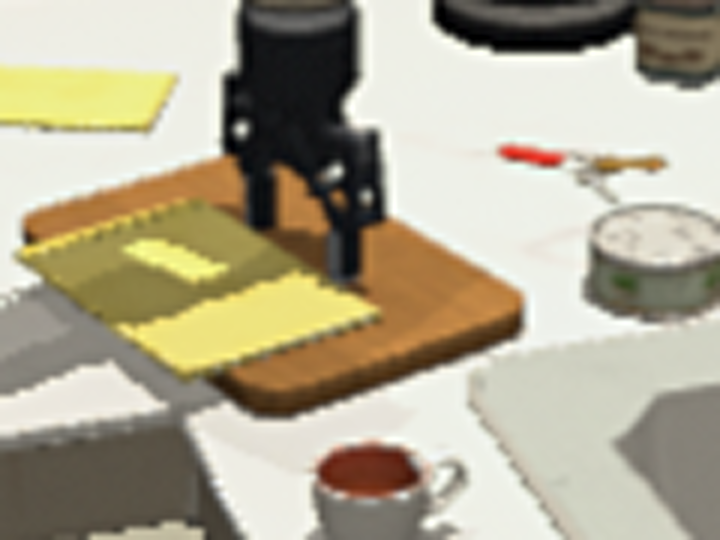

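View pics/w5.png

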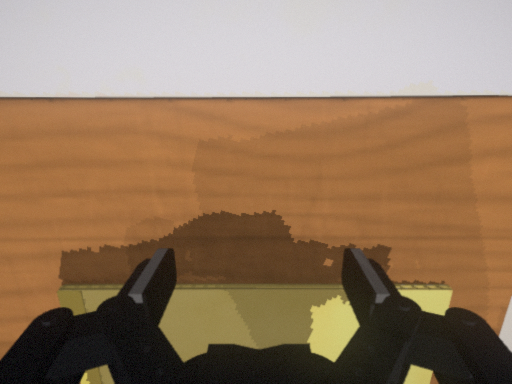

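```bash
python3 - <<'E'
from h import *
C=np.array([.45075,.41076]);x=np.array([.95022,.31157]);u=np.array([-.31157,.95022])
B=lambda p:(round((p[:2]-C)@x,4),round((p[:2]-C)@u,4))
w=load('w5')
print('board far edge .1?',[B(onz(w,a,b,.022)) for a,b in[(60,97.5),(450,96)]])
print('pad far',[B(onz(w,a,b,.028)) for a,b in[(66,286.5),(450,285.5)]])
t=load('s5');Q=lambda a,b:(190+(a+.5)/6-.5,150+(b+.5)/6-.5)
print('side pad FL FR NR NL',[B(onz(t,*Q(*k),.028)) for k in[(205,200),(380,317),(188,378),(17,252)]])
w=load('w5');cv2.imwrite('pics/c7.png',cv2.resize(w['img'][270:300,40:470,::-1],None,fx=1.8,fy=6,interpolation=cv2.INTER_CUBIC))
E
```

```text
board far edge .1? [(np.float64(0.1001), np.float64(0.0704)), (np.float64(0.1003), np.float64(-0.0931))]
pad far [(np.float64(0.01), np.float64(0.0837)), (np.float64(0.0102), np.float64(-0.1083))]
side pad FL FR NR NL [(np.float64(0.012), np.float64(0.0819)), (np.float64(0.0063), np.float64(-0.1179)), (np.float64(-0.1247), np.float64(-0.1145)), (np.float64(-0.1228), np.float64(0.0867))]
```

View pics/c7.png

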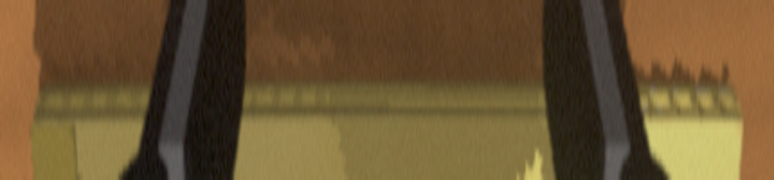

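```bash
python3 -m crank '[1,-4,-1,0,0, 1,-8,-3,0,0, 1,-12,-4,0,0, 1,-13,-4,0,0, 1,-13,-4,0,0]'; python3 - <<'E'
from h import *
C=np.array([.45075,.41076]);x=np.array([.95022,.31157])
print((manip.sense()['tcp_pos'][:2]-C)@x)
E
python3 -m crank '[1,5,2,0,0, 1,12,4,2,0, 1,20,6,30,0, 1,20,6,80,0, 1,-20,-10,130,0, 1,-60,-50,190,0, 1,-90,-90,240,0, 1,-100,-110,260,0, 1,-100,-110,260,0]'
python3 - <<'E'
from h import *
for n in("wrist","side"): snap(n,n+'6')
s=load('wrist6')
cv2.imwrite('pics/c8.png',cv2.resize(load('side6')['img'][150:240,190:310,::-1],None,fx=6,fy=6,interpolation=cv2.INTER_CUBIC))
E
```

```text
t: 7.55
tcp_pos: [0.4616, 0.4018, 0.0343]
tool_rot: [-0.698, -0.111, 0.699, -0.111]
force: [-0.4, -0.3, 0.4]
finger_gap: 1.003
0.007504859175448826
t: 8.68
tcp_pos: [0.362, 0.291, 0.2978]
tool_rot: [0.701, 0.111, -0.696, 0.11]
force: [1.3, 1.1, 0.2]
finger_gap: 1.002
```

View pics/wrist6.png

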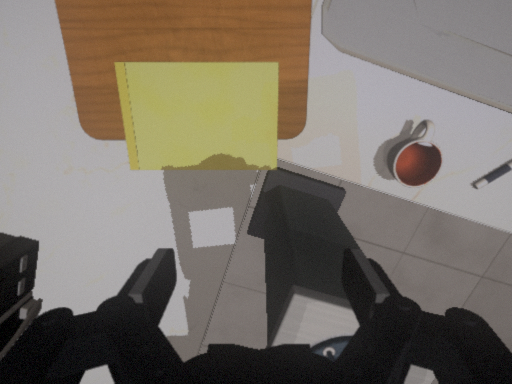

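View pics/c8.png

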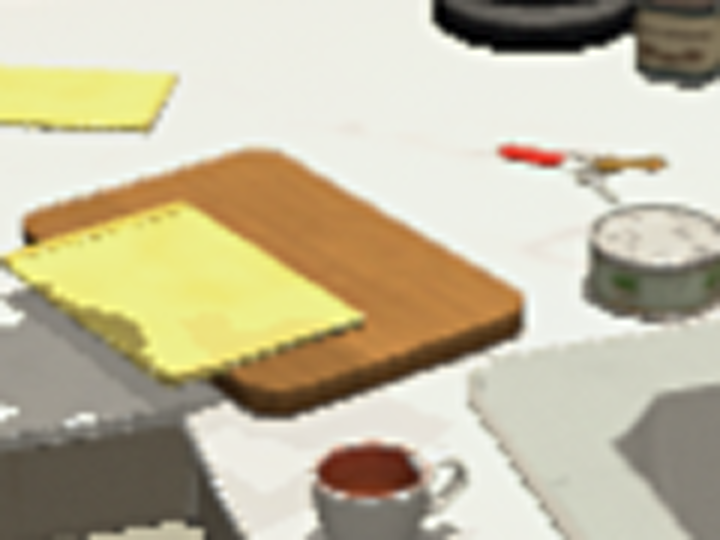

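The pad now overhangs the near edge and looks parallel to it. In the wrist view its near side runs from (130,170) to (277,166) and the board's near edge is at v≈139. I'll measure this on an enlarged crop.

```bash
python3 - <<'E'
from h import *
s=load('wrist6')
cv2.imwrite('pics/c9.png',cv2.resize(s['img'][50:180,65:320,::-1],None,fx=3,fy=3,interpolation=cv2.INTER_CUBIC))
E
```

```text
(no output)
```

View pics/c9.png

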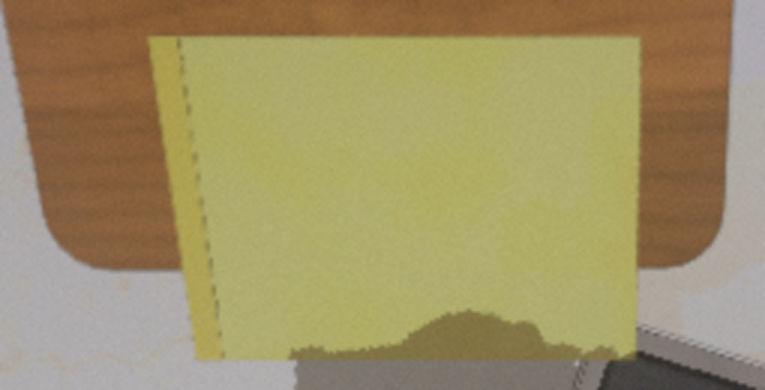

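```bash
python3 - <<'E'
from h import *
C=np.array([.45075,.41076]);x=np.array([.95022,.31157]);u=np.array([-.31157,.95022])
B=lambda p:(float(round((p[:2]-C)@x,4)),float(round((p[:2]-C)@u,4)))
s=load('wrist6');P=lambda a,b:(65+(a+.5)/3-.5,50+(b+.5)/3-.5)
print('edge -.1?',[B(onz(s,*P(*k),.022)) for k in[(110,269),(180,269),(660,268)]])
print('FL FR NR NL',[B(onz(s,*P(*k),.028)) for k in[(149,36),(640,37),(637,359),(198,360)]])
t=load('side6');print(dep(t,299,190),dep(t,251,230));print('z pad',dep(s,200,100)[2],dep(s,200,155)[2])
E
```

```text
edge -.1? [(-0.0991, 0.1243), (-0.0991, 0.0932), (-0.0993, -0.1213)]
FL FR NR NL [(-0.0044, 0.0885), (-0.0051, -0.1103), (-0.1397, -0.1113), (-0.1395, 0.0886)]
[0.67714585 0.32086302 0.03944061] [0.42883253 0.11725473 0.03040377]
z pad 0.027073786294642688 0.026643885369399045
```

The near side stands about 40.4 mm out at both corners and is parallel to the edge. The cup and tin haven't moved, and the arm is clear.

```bash
python3 - <<'E'
from h import *
s=manip.sense();print(s['t'],s['force'],abs(s['qd']).max())
print(workorder.sign_off())
E
```

```text
8.775 [-0.39649581  0.16251181 -0.77383075] 0.04905985444902465
the job is handed in; nothing more can be done
None
```

I pushed the notepad toward the robot with both open fingertips behind its far long side. It went in two strokes, about 66 mm and then 12 mm; I then backed the arm off and handed the job in at 8.8 s.

- **Overhang:** in the last wrist picture the near corners lie at x = -139.5 mm (left) and -139.7 mm (right) in the board's axes. That is about 40.4 mm beyond the near edge as it measured in the same picture.
- **Along the board:** the near corners are at y = +89 and -111 mm, within the board's length. The near side is parallel to the edge to within 0.2 mm over the pad's length.
- **Lying flat:** the depth readings of the pad's top were 26.6 to 27.1 mm, about 1 mm under the expected 28 mm, which is within the calibration error. I did not measure its speed or tilt separately.
- **Other objects:** the cup and tin read within about 3 mm of where they were before the push. I did not re-measure the pen, but the fingers never went near it.

While the pad was still partway, the side camera put its far corners about 6 mm apart across the board. The wrist camera showed them square; I went by the wrist view because the board's edges came out right in it.

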